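# Work the stand pipette over a culture plate: first stop, second stop, slow release

## Robot

A 6-joint arm with a two-finger parallel gripper is mounted at the origin on a cart in front of the work surface, level with it; the furniture and walls round the work are solid. World frame = base frame: x ahead of the robot, y to its left, z up, the work surface at z = 0. Lengths are in mm, angles in rad, forces in N, time in s.
With the tool pointing down it reaches from about 350 to 975 mm from the base axis. Payload 7.1 kg.
Tool frame: the origin (TCP) lies on the mounting face of the last link; the fingertips stand 182 mm ahead of it and the grasp point (between the pads) lies 163 mm ahead of it (ctrl.finger_overhang is the distance from the TCP to the fingertips, in mm); z points along the fingers, y is the direction in which the jaws open and shut (so a half turn about z gives the same grasp; the last joint's range is limited). The gripper opens to 88 mm and grips with 3 to 60 N. Pads are 20 mm wide; open, the fingers measure 115 mm over their backs; the gripper's body (75 mm by 178 mm) begins 61 mm behind the grasp point.
Start: joints at [1.122, 0.423, 1.63, -0, 1.089, -0.019], TCP at [260.399, 568.154, 404.675] pointing down, gripper open.
Joint ranges: [-3, 3], [-0.9, 2.11], [0.09, 2.58], [-1.31, 4.45], [0.11, 2.69], [-2.54, 2.54]. Speed limits (rad/s): [2.39, 2.39, 3.01, 3.14, 3.14, 3.14].

## Interface

Orientations are given as a rotation vector (axis times angle).
In Python, from workcell import ctrl, viewer, recognise gives the robot as it stands.
- The arm moves only by the shell command python3 -m handwheel 'ROWS'. ROWS is JSON, a list of rows, each an object of numbers: "gripper": the closure, from 0 (fully open) to 1 (shut); "tx", "ty", "tz": the shift along the tool's x, y, z in m; "rx", "ry", "rz": the turn, a rotation vector about the tool's x, y, z in degrees. In form: [{"gripper": .., "tx": .., "ty": .., "tz": .., "rx": .., "ry": .., "rz": ..}, ...]. A call has 1 to 8 rows; each row shifts and turns the commanded pose from where the row before left it, along the tool's axes as they then stand; what a row does not reach is not made up. A row lasts 1/8 s, in which the tool goes at most 62.5 mm and 10.7 degrees, less where a joint would pass 70% of its speed; a pose out of reach is approached as far as the arm can. A call with a gripper value outside its range is refused whole. The fingers move at their own pace and stop on an object; the grip force is fixed at half the most. Time passes only in rows, so rows that do not move let the fingers close. It gives the time, the measured TCP pose, the force and the opening at its end, in the units of the state.
- ctrl.get_obs(): the state, without advancing time (a new reading comes with each control period).
- viewer.get_image(name): name is "side" or "top"; returns a dict with "image" (400x640x3 uint8, red, green, blue), "range_z" (400x640 float32, mm along the optical axis (not along the pixel's ray), 0 where there is no reading), "vfov" (degrees; the focal length in pixels is half the picture's height over the tangent of half this angle, whatever the lens; pixels are square), "cx", "cy" (the principal point, pixels), "extrinsics" (4x4, takes a point from world to camera coordinates). Camera axes: x right, y up, looking along -z (the intrinsics and any distortion apply to the point x, -y, -z); pixel columns grow to the right and rows downward; lengths in mm; the calibration is good to about 2 mm. A picture is of the moment at which its call begins.
- ctrl.close_job(): hands the job in, once; it reports no verdict.
Trained networks look in a picture, given as the dict that the camera call returned (one of the last four; its "shot" number tells which), for a name from the list of things; names that differ only in an ending like _2 or _b are one class to them, and where a whole thing is asked for, a point or a joint stands for the part that bears it (a point fixed in the world has none). Each returns a list of dicts, best first, with "p" (0 to 1); they miss things now and then, are a little off and sometimes report something else, mostly with a low value. They report only what shows in the picture. A call takes as long as a camera call.
- recognise(picture, name): "xy" ([column, row] as shares, 0 to 1, of the picture: columns of its width, rows of its height, amid what is visible of it).
The state is a dict: "t": time; "qpos": joint angles; "qvel": joint speeds; "joint_torque": joint torques, N m; "ee_pos": TCP position; "orientation": TCP orientation; "ft_force": force on the tool from outside, world axes, zero at the start; "moment": the same for the moment, N m; "width": finger opening in mm.
Only numpy, scipy, OpenCV 4.12 (cv2) and the standard library are available. Lean on these libraries where they do the work, as an engineer would, in place of code of your own. Each camera call takes 0.05 s, during which the arm holds its last target.

## Task

Push the drawn-out dish tray fully home under the upright pipette. Then gently press the pipette's plunger button down to its soft first stop and pause there for about a second, push on through to the firm second stop and pause again without straining the pipette, and ease the button back up slowly so that it never snaps. Leave the tray home and the things standing around where they are.

Things in the scene. Friction and masses are not known exactly. Their poses are not given: they have to be found in the camera images.
- stand: Bench stand fixed to the worktop: aluminium base plate 112 mm wide with two grey rails, a steel column (214 mm high, 66 mm behind the pipette) and a clamp holding a pipette upright. Origin on the worktop surface exactly under the pipette's vertical axis; z up, x from the tray's tab to the column (away from the robot), y left. The base reaches from x = -62 to +98 mm.
- tray_tab (a point): Centre of the front face of the tray's white upright tab, the face to push on: 44 mm wide (y), 10 mm thick (x), from 4 to 40 mm above the worktop; this point 22 mm above it. Axes as the stand's: the tray goes home towards +x; this point is then 127 mm in front (-x) of the pipette's axis. The tray is a white plate in the rails carrying a 62 mm culture dish, joined to the tab by a flat tongue.
- tray (a joint): How far the tray is drawn out (m): 0 = fully home against its rigid end stop, starts between 0.05 and 0.08, at most 0.09. It slides with about 2 N of friction and stays where it is left.
- button_top (a point): Centre of the flat top of the pipette's round plunger button (19 mm diameter), on the pipette's vertical axis, 279 mm above the worktop when up. It moves down: a soft stroke (2 N, rising to 4 N at most) to the first stop, 2.5 to 8.5 mm down depending on the unseen volume setting; no motion until 8.5 to 10 N; 3.5 mm of stiff stroke to the rigid second stop, at 12 to 14 N. Springs return it.
- bottle_mid (a point): Brown dropper bottle, loose bystander, 33 mm diameter, 78 mm high, beside the stand on its +y side; point on its axis half-way up.
- cup_mid (a point): Lidded sample cup, loose bystander, 56 mm diameter, 58 mm high, beside the stand on its -y side; point on its axis half-way up.
- timer: Flat timer, loose bystander, 62 x 62 x 17 mm, lying on the worktop; origin under its centre.
- marker: Marker pen, loose bystander, 17 x 135 x 16 mm, lying along its y axis; origin under its centre.
- cassette: White test cassette, loose bystander, 20 x 70 x 5 mm, lying flat, long side along its y axis; origin under its centre.
- forceps: Tweezers, loose bystander, 14 x 116 x 8 mm, lying along their y axis; origin under their centre.
- pipette: Grey pipette 248 mm long, clamped upright in the stand, tip down 31 mm above the worktop. Below the button it stays within 25 mm of its axis, but for a finger hook reaching 44 mm towards the column. Origin 155 mm above the worktop (124 mm below the button top when up), 11 mm behind (+x) and 15 mm right (-y) of the axis in the stand's frame; its own y axis points down.
- pipette_plunger: The plunger, the moving part of the pipette: button and thin stem. Its frame coincides with the pipette's when up and shifts down with the button, so its offset from the pipette is the stroke.
- blowout (a joint): Stroke of the stop sleeve hidden inside the pipette (m): 0 until the button is pressed past the first stop (8.5 to 10 N), 0.0035 = second stop.

How it is judged:
By the outcome, as a careful person would: the job done as asked, in the order asked, and still so for the second after the job is handed in, with the robot touching nothing.
It also fails if it takes over 64 s, if anything falls off the work surface, if the arm or the gripper's body presses on something with over 40 N, if the wrist force passes 120 N, or if a joint passes its speed limit or range.

## Working session

There is one attempt and no reset: what is moved stays moved. The work goes in short steps, Python scripts to look and compute and a shell command to move; the robot and the scene stay as the last step left them, time stands still between calls to the robot, and variables do not carry over. Pictures are saved under pics/ and viewed, and the job is handed in when it is done.

```bash
ls; mkdir -p pics; cat > h.py <<'E'
import numpy as np, cv2
from workcell import ctrl, viewer, recognise
from scipy.spatial.transform import Rotation as R
def snap(n,f):
    p=viewer.get_image(n); cv2.imwrite('pics/'+f,p['image'][:,:,::-1]); return p
def pt(p,u,v,r=1):
    H,W=p['range_z'].shape
    f=H/2/np.tan(np.radians(p['vfov'])/2)
    iu,iv=int(round(u)),int(round(v))
    w=p['range_z'][max(iv-r,0):iv+r+1,max(iu-r,0):iu+r+1]; w=w[w>0]
    if len(w)==0: return None
    z=np.median(w)
    c=np.array([(u-p['cx'])/f*z,-(v-p['cy'])/f*z,-z,1])
    return (np.linalg.inv(p['extrinsics'])@c)[:3]
def proj(p,w):
    H,W=p['range_z'].shape
    f=H/2/np.tan(np.radians(p['vfov'])/2)
    c=p['extrinsics']@np.append(w,1)
    return p['cx']+f*c[0]/-c[2], p['cy']-f*c[1]/-c[2]
E
python3 - <<'E'
from h import *
o=ctrl.get_obs();print(o); print(ctrl.finger_overhang)
for n in ['top','side']:
    p=snap(n,n+'0.png'); print(n,{k:(v if k not in('image','range_z') else v.shape) for k,v in p.items()})
    for t in ['stand','tray_tab','button_top','bottle_mid','cup_mid','timer','marker','cassette','forceps','pipette']:
        for d in recognise(p,t)[:2]:
            u,v=d['xy'][0]*640,d['xy'][1]*400; q=pt(p,u,v)
            print(t,round(d['p'],2),round(u),round(v),None if q is None else q.round())
E
```

```text
pics
{'t': 0.0, 'qpos': array([ 1.12200865e+00,  4.23821434e-01,  1.63063079e+00, -2.97113202e-05,
        1.08858423e+00, -1.89853704e-02]), 'qvel': array([ 0.00030815, -0.00341161, -0.00118921,  0.00011488,  0.00098292,
        0.00178466]), 'joint_torque': array([ 8.81774904e-04, -5.44634092e+01, -2.73671705e+01,  6.44219806e-02,
        2.27092841e-02, -1.45045246e-04]), 'ee_pos': array([260.29282853, 567.93881949, 403.93687459]), 'orientation': array([-6.69860082e-01, -3.06903005e+00,  2.21552790e-03]), 'ft_force': array([-0.44089115, -0.86566772, -1.06200391]), 'moment': array([-0.02928938, -0.00891161, -0.03749939]), 'width': 88.17145245376169}
182.0
top {'image': (400, 640, 3), 'range_z': (400, 640), 'vfov': 44.73104160697532, 'cx': 314.73289336191334, 'cy': 204.53393487337556, 'extrinsics': array([[ 2.89223745e-02, -9.99335202e-01,  2.21957399e-02,
        -7.73528297e+01],
       [ 9.86375362e-01,  3.21307843e-02,  1.61342053e-01,
        -5.44981132e+02],
       [-1.61947959e-01,  1.72269357e-02,  9.86648920e-01,
        -1.35712899e+03],
       [ 0.00000000e+00,  0.000000
[... 688 characters left out ...]
01,  7.83539107e-01,
        -1.61548873e+02],
       [ 4.02876968e-02,  7.82508047e-01,  6.21335705e-01,
        -1.10812205e+03],
       [ 0.00000000e+00,  0.00000000e+00,  0.00000000e+00,
         1.00000000e+00]]), 'shot': 2}
stand 0.75 266 231 [ 668. -132.    6.]
tray_tab 0.8 297 241 [573. -74.  14.]
tray_tab 0.71 353 191 [ 373. -310.   16.]
bottle_mid 0.68 265 251 [660.  -3.  49.]
bottle_mid 0.61 335 304 [479. 158.  15.]
cup_mid 0.8 283 208 [ 616. -218.   23.]
timer 0.57 354 189 [ 369. -319.   16.]
timer 0.29 265 253 [662.   0.  44.]
marker 0.66 340 304 [466. 148.  -0.]
cassette 0.74 294 238 [580. -84.  16.]
forceps 0.22 265 231 [ 671. -131.    7.]
pipette 0.67 268 182 [642. -96. 220.]
```

View pics/top0.png

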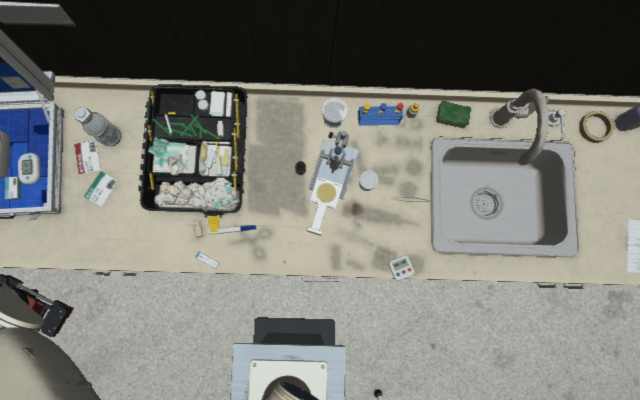

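View pics/side0.png

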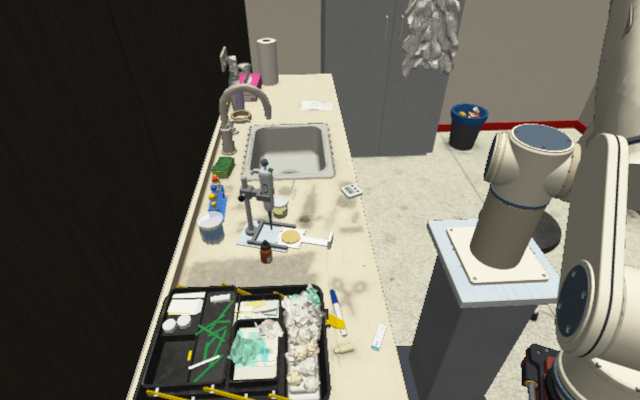

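```bash
python3 - <<'E'
import cv2
a=cv2.imread('pics/top0.png')[110:250,250:420]; cv2.imwrite('pics/top0z.png',cv2.resize(a,None,fx=4.2,fy=4.2,interpolation=cv2.INTER_CUBIC))
a=cv2.imread('pics/side0.png')[140:290,220:380]; cv2.imwrite('pics/side0z.png',cv2.resize(a,None,fx=4,fy=4,interpolation=cv2.INTER_CUBIC))
E
```

```text
(no output)
```

View pics/top0z.png

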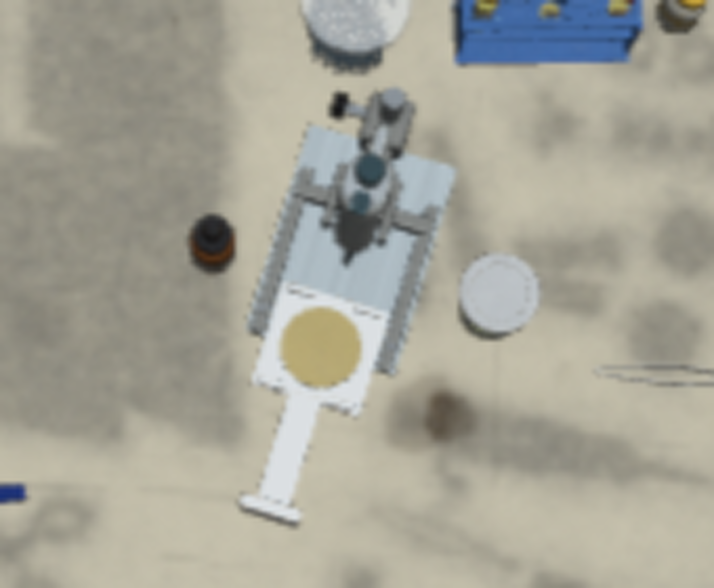

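View pics/side0z.png

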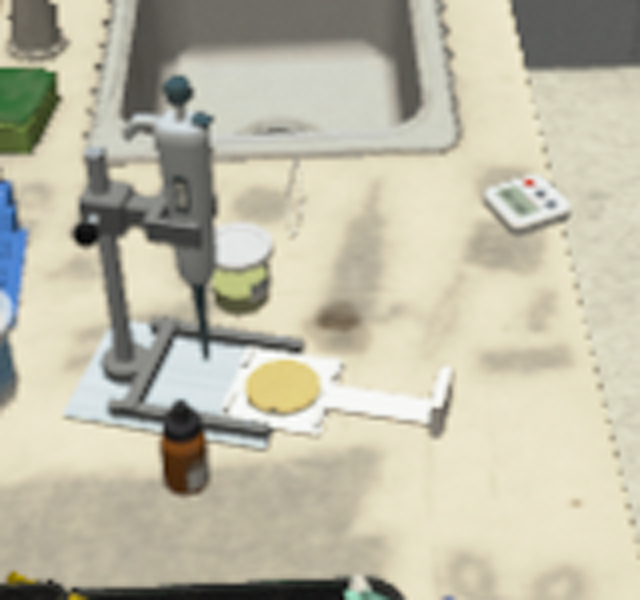

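```bash
cat >> h.py <<'E'
def ray(p,u,v):
    H,W=p['range_z'].shape
    f=H/2/np.tan(np.radians(p['vfov'])/2)
    E=np.linalg.inv(p['extrinsics']); d=E[:3,:3]@np.array([(u-p['cx'])/f,-(v-p['cy'])/f,-1]); return E[:3,3],d
def atz(p,u,v,z):
    o,d=ray(p,u,v); return o+d*(z-o[2])/d[2]
E
python3 - <<'E'
from h import *
a=snap('top','top1.png'); b=snap('side','side1.png')
def cloud(p,u0,u1,v0,v1):
    L=[]
    for v in range(v0,v1):
        for u in range(u0,u1):
            q=pt(p,u,v,0)
            if q is not None: L.append(np.r_[u,v,q])
    return np.array(L)
for n,p,box in (('top',a,(325,350,138,165)),('side',b,(250,285,150,185))):
    c=cloud(p,*box); s=c[(c[:,4]>262)&(c[:,4]<300)]
    print(n,len(s)); print(s.round(0).astype(int).tolist())
# tab
for n,p,box in (('top',a,(300,330,222,240)),('side',b,(320,340,225,252))):
    c=cloud(p,*box); s=c[(c[:,4]>25)&(c[:,4]<60)]
    print(n,len(s)); print(s.round(0).astype(int).tolist())
z=lambda x,y:(250+x/4.2,110+y/4.2)
print('btn',atz(a,*z(370,165),279),'tabtop ends',atz(a,*z(243,500),40),atz(a,*z(298,516),40))
print('btn side',atz(b,220+178/4,140+81/4,279))
print('base corners back',atz(a,*z(310,122),4),atz(a,*z(456,168),4))
E
```

```text
top 53
[[337, 146, 657, -107, 274], [335, 147, 655, -102, 273], [336, 147, 653, -104, 279], [337, 147, 653, -107, 278], [338, 147, 653, -109, 280], [339, 147, 654, -112, 278], [340, 147, 655, -115, 272], [335, 148, 651, -102, 276], [336, 148, 651, -105, 277], [337, 148, 650, -107, 280], [338, 148, 651, -110, 276], [339, 148, 651, -112, 277], [340, 148, 651, -114, 277], [334, 149, 649, -100, 276], [335, 149, 650, -102, 273], [336, 149, 650, -105, 273], [337, 149, 648, -107, 278], [338, 149, 648, -109, 279], [339, 149, 648, -112, 278], [340, 149, 649, -114, 277], [341, 149, 650, -117, 274], [334, 150, 646, -100, 276], [335, 150, 646, -102, 278], [336, 150, 646, -105, 277], [337, 150, 646, -107, 278], [338, 150, 646, -110, 276], [339, 150, 645, -112, 280], [340, 150, 647, -115, 274], [341, 150, 647, -117, 274], [334, 151, 644, -100, 274], [335, 151, 643, -102, 278], [336, 151, 643, -105, 279], [337, 151, 643, -107, 278], [338, 151, 645, -110, 272], [339, 151, 643, -112, 279], [340, 151, 644, -115, 277], [341, 151, 646, -117, 271], [334, 152, 643, -100, 267], [335, 152, 641, -102, 277], 
[... 4221 characters left out ...]
2, -46, 36], [329, 241, 479, -42, 40], [330, 241, 476, -40, 42], [331, 241, 473, -45, 37], [328, 242, 482, -41, 37], [329, 242, 479, -40, 38], [330, 242, 476, -40, 38], [331, 242, 473, -46, 32], [328, 243, 482, -42, 33], [329, 243, 479, -40, 34], [330, 243, 476, -41, 33], [331, 243, 473, -46, 27], [328, 244, 482, -42, 28], [329, 244, 479, -40, 30], [330, 244, 476, -40, 30], [330, 245, 476, -37, 29]]
btn [ 647.40989473 -109.63695404  279.        ] tabtop ends [476.0155379  -42.98584457  40.        ] [466.21687879 -80.87882329  40.        ]
btn side [ 647.9006312  -110.32936846  279.        ]
base corners back [756.31286242 -83.02764411   4.        ] [ 725.6772348  -189.33923992    4.        ]
```

```bash
python3 -m handwheel '[{"gripper":1,"rz":-9.1},{"gripper":1,"tx":-0.024,"ty":-0.039},{"gripper":1,"tx":-0.024,"ty":-0.039},{"gripper":1,"tx":-0.024,"ty":-0.039},{"gripper":1,"tx":-0.024,"ty":-0.039},{"gripper":1,"tx":-0.024,"ty":-0.039},{"gripper":1,"tx":-0.024,"ty":-0.039},{"gripper":1,"tx":-0.024,"ty":-0.039}]'
```

```text
$[0]: bad value
```

```bash
python3 -m handwheel '[{"gripper":1,"tx":-0.024,"ty":-0.039},{"gripper":1,"tx":-0.024,"ty":-0.039},{"gripper":1,"tx":-0.024,"ty":-0.039},{"gripper":1,"tx":-0.024,"ty":-0.039},{"gripper":1,"tx":-0.024,"ty":-0.039},{"gripper":1,"tx":-0.024,"ty":-0.039},{"gripper":1,"tx":-0.024,"ty":-0.039}]'; python3 - <<'E'
from h import *
o=ctrl.get_obs(); print(o['t'],o['ee_pos'],R.from_rotvec(o['orientation']).as_matrix().round(3),o['qpos'].round(2),o['ft_force'],o['width'])
E
```

```text
1.2 [260.37775661 568.15353574 404.64943098] [[-0.909  0.417 -0.   ]
 [ 0.417  0.909 -0.   ]
 [-0.    -0.    -1.   ]] [ 1.12  0.42  1.63 -0.    1.09 -0.02] [-0.48815334 -0.24133554  0.32907644] 87.93353780306767$[0]: bad value
```

```bash
python3 -m handwheel '[{"gripper":1,"tx":0,"ty":0,"tz":0,"rx":0,"ry":0,"rz":-9.1}]'; python3 -m handwheel --help
```

```text
t: 1.32
ee_pos: [260.4, 568.2, 404.7]
orientation: [-0.419, -3.114, -0.0]
ft_force: [0.7, -0.1, -0.5]
width: 80.9invalid input: not JSON, or not a number
```

```bash
python3 -m handwheel '[{"gripper":1,"tx":-0.024,"ty":-0.039,"tz":0,"rx":0,"ry":0,"rz":0},{"gripper":1,"tx":-0.024,"ty":-0.039,"tz":0,"rx":0,"ry":0,"rz":0},{"gripper":1,"tx":-0.024,"ty":-0.039,"tz":0,"rx":0,"ry":0,"rz":0},{"gripper":1,"tx":-0.024,"ty":-0.039,"tz":0,"rx":0,"ry":0,"rz":0},{"gripper":1,"tx":-0.024,"ty":-0.039,"tz":0,"rx":0,"ry":0,"rz":0},{"gripper":1,"tx":-0.024,"ty":-0.039,"tz":0,"rx":0,"ry":0,"rz":0},{"gripper":1,"tx":-0.024,"ty":-0.039,"tz":0,"rx":0,"ry":0,"rz":0}]'
```

```text
t: 2.2
ee_pos: [349.4, 258.8, 404.9]
orientation: [0.424, 3.112, 0.001]
ft_force: [0.5, -0.2, -0.2]
width: 11.4
```

```bash
python3 -m handwheel '[{"gripper":1,"tx":-0.024,"ty":-0.039,"tz":0,"rx":0,"ry":0,"rz":0},{"gripper":1,"tx":-0.024,"ty":-0.039,"tz":0,"rx":0,"ry":0,"rz":0},{"gripper":1,"tx":-0.024,"ty":-0.039,"tz":0,"rx":0,"ry":0,"rz":0},{"gripper":1,"tx":-0.024,"ty":-0.039,"tz":0,"rx":0,"ry":0,"rz":0},{"gripper":1,"tx":-0.024,"ty":-0.039,"tz":0,"rx":0,"ry":0,"rz":0},{"gripper":1,"tx":-0.024,"ty":-0.039,"tz":0,"rx":0,"ry":0,"rz":0},{"gripper":1,"tx":-0.024,"ty":-0.039,"tz":0,"rx":0,"ry":0,"rz":0}]'; python3 - <<'E'
from h import *
o=ctrl.get_obs(); print(o['t'],o['ee_pos'],R.from_rotvec(o['orientation']).as_matrix().round(3),o['qpos'].round(2),o['ft_force'],o['width'])
d=np.array([.9636,-.267]);M=R.from_rotvec(o['orientation']).as_matrix()
a=snap('top','top2.png');b=snap('side','side2.png')
tgt=np.r_[467.7-30*d[0],-59.7-30*d[1],200]
print(M.T@(tgt-o['ee_pos']))
E
```

```text
t: 3.08
ee_pos: [438.3, -49.4, 405.0]
orientation: [0.424, 3.112, 0.0]
ft_force: [0.7, 0.3, -0.4]
width: 0.1
3.075 [438.25685349 -49.42716072 404.9711037 ] [[-0.963  0.268  0.001]
 [ 0.268  0.963 -0.   ]
 [-0.001  0.    -1.   ]] [-0.14  0.15  2.02  0.    0.97 -1.44] [ 0.74879904  0.2883929  -0.39537471] 0.09206376194433735
[ -0.96827109  -2.07217281 204.97153151]
```

View pics/side2.png

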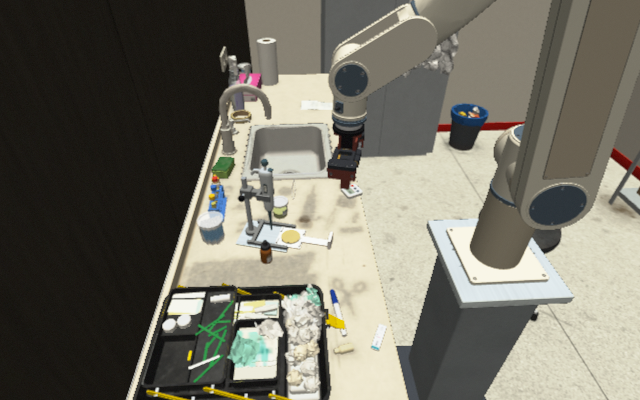

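The arm is above the pre-push point (gripper at pixel ~345,165); the tray is still drawn out and nothing has been disturbed. Descending.

```bash
python3 -m handwheel '[{"gripper":1,"tx":-0.001,"ty":-0.002,"tz":0.04,"rx":0,"ry":0,"rz":0},{"gripper":1,"tx":0,"ty":0,"tz":0.05,"rx":0,"ry":0,"rz":0},{"gripper":1,"tx":0,"ty":0,"tz":0.05,"rx":0,"ry":0,"rz":0},{"gripper":1,"tx":0,"ty":0,"tz":0.04,"rx":0,"ry":0,"rz":0},{"gripper":1,"tx":0,"ty":0,"tz":0.02,"rx":0,"ry":0,"rz":0},{"gripper":1,"tx":0,"ty":0,"tz":0.004,"rx":0,"ry":0,"rz":0},{"gripper":1,"tx":0,"ty":0,"tz":0,"rx":0,"ry":0,"rz":0}]'; python3 - <<'E'
from h import *
o=ctrl.get_obs(); print(o['t'],o['ee_pos'],o['ft_force'])
a=snap('top','top3.png');b=snap('side','side3.png')
c=cv2.resize(a['image'][110:290,250:410,::-1],None,fx=3.3,fy=3.3); cv2.imwrite('pics/t3z.png',c)
c=cv2.resize(b['image'][120:280,220:420,::-1],None,fx=3.7,fy=3.7); cv2.imwrite('pics/s3z.png',c)
E
```

```text
t: 4.05
ee_pos: [438.6, -49.7, 201.0]
orientation: [0.424, 3.113, 0.0]
ft_force: [0.0, 0.0, -0.6]
width: 0.4
4.05 [438.57823974 -49.73033778 201.02220204] [ 0.04572448  0.04282551 -0.58529302]
```

View pics/s3z.png

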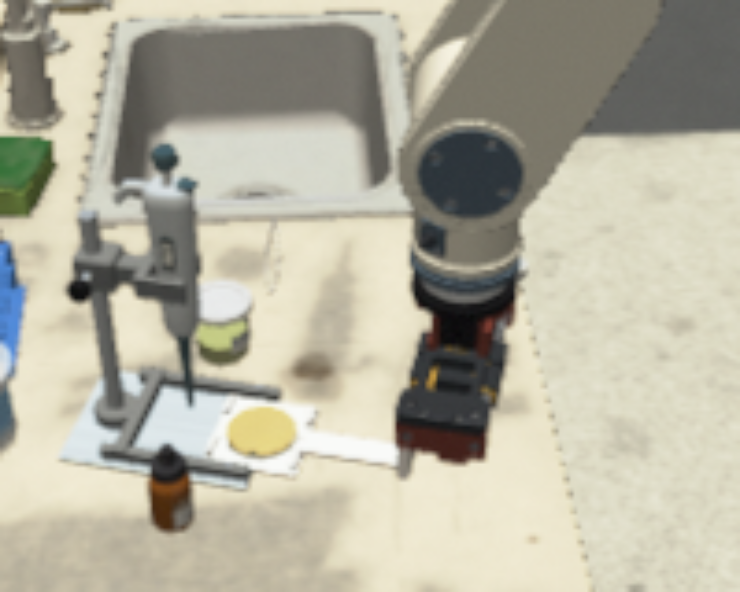

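View pics/t3z.png

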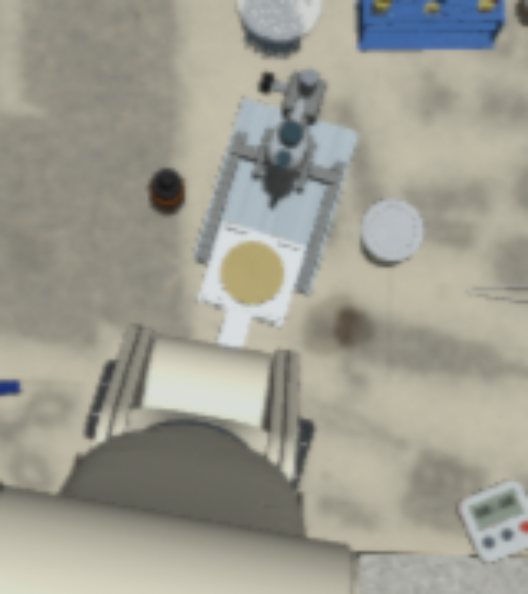

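```bash
python3 -m handwheel '[{"gripper":1,"tx":-0.008,"ty":0,"tz":0,"rx":0,"ry":0,"rz":0},{"gripper":1,"tx":-0.006,"ty":0,"tz":0,"rx":0,"ry":0,"rz":0},{"gripper":1,"tx":-0.005,"ty":0,"tz":0,"rx":0,"ry":0,"rz":0},{"gripper":1,"tx":-0.005,"ty":0,"tz":0,"rx":0,"ry":0,"rz":0},{"gripper":1,"tx":-0.006,"ty":0,"tz":0,"rx":0,"ry":0,"rz":0},{"gripper":1,"tx":-0.008,"ty":0,"tz":0,"rx":0,"ry":0,"rz":0},{"gripper":1,"tx":-0.008,"ty":0,"tz":0,"rx":0,"ry":0,"rz":0},{"gripper":1,"tx":-0.008,"ty":0,"tz":0,"rx":0,"ry":0,"rz":0}]'
```

```text
t: 5.15
ee_pos: [490.9, -64.7, 200.5]
orientation: [-0.424, -3.112, 0.0]
ft_force: [-3.2, -0.3, -0.2]
width: 0.1
```

```bash
python3 -m handwheel '[{"gripper":1,"tx":-0.006,"ty":0,"tz":0,"rx":0,"ry":0,"rz":0},{"gripper":1,"tx":-0.005,"ty":0,"tz":0,"rx":0,"ry":0,"rz":0},{"gripper":1,"tx":-0.004,"ty":0,"tz":0,"rx":0,"ry":0,"rz":0},{"gripper":1,"tx":-0.003,"ty":0,"tz":0,"rx":0,"ry":0,"rz":0},{"gripper":1,"tx":-0.002,"ty":0,"tz":0,"rx":0,"ry":0,"rz":0}]'
```

```text
t: 5.78
ee_pos: [509.8, -69.9, 200.6]
orientation: [-0.424, -3.113, 0.0]
ft_force: [-2.2, 0.1, -1.5]
width: 0.5
```

```bash
python3 -m handwheel '[{"gripper":1,"tx":-0.001,"ty":0,"tz":0,"rx":0,"ry":0,"rz":0},{"gripper":1,"tx":-0.001,"ty":0,"tz":0,"rx":0,"ry":0,"rz":0}]'
```

```text
t: 6.02
ee_pos: [511.6, -70.4, 200.7]
orientation: [-0.424, -3.113, -0.0]
ft_force: [-2.0, 0.2, -0.9]
width: 0.3
```

```bash
python3 -m handwheel '[{"gripper":1,"tx":-0.001,"ty":0,"tz":0,"rx":0,"ry":0,"rz":0},{"gripper":1,"tx":-0.001,"ty":0,"tz":0,"rx":0,"ry":0,"rz":0}]'
```

```text
t: 6.28
ee_pos: [513.6, -70.9, 200.7]
orientation: [-0.424, -3.113, 0.0]
ft_force: [-1.6, -0.2, -2.0]
width: 0.3
```

```bash
python3 -m handwheel '[{"gripper":1,"tx":-0.001,"ty":0,"tz":0,"rx":0,"ry":0,"rz":0}]'
```

```text
t: 6.4
ee_pos: [514.6, -71.2, 200.7]
orientation: [-0.424, -3.113, -0.0]
ft_force: [-2.4, 1.0, -1.7]
width: 0.2
```

```bash
python3 -m handwheel '[{"gripper":1,"tx":-0.001,"ty":0,"tz":0,"rx":0,"ry":0,"rz":0}]'
```

```text
t: 6.52
ee_pos: [515.6, -71.5, 200.7]
orientation: [0.424, 3.113, 0.0]
ft_force: [-2.3, 0.7, -1.3]
width: 0.2
```

```bash
python3 -m handwheel '[{"gripper":1,"tx":-0.001,"ty":0,"tz":0,"rx":0,"ry":0,"rz":0}]'
```

```text
t: 6.65
ee_pos: [516.5, -71.8, 200.7]
orientation: [0.424, 3.113, 0.0]
ft_force: [-2.5, 0.6, -1.1]
width: 0.5
```

```bash
python3 -m handwheel '[{"gripper":1,"tx":-0.001,"ty":0,"tz":0,"rx":0,"ry":0,"rz":0}]'
```

```text
t: 6.78
ee_pos: [516.9, -71.9, 200.6]
orientation: [-0.424, -3.111, -0.0]
ft_force: [-7.3, 2.8, 3.9]
width: 0.2
```

```bash
python3 -m handwheel '[{"gripper":1,"tx":-0.001,"ty":0,"tz":0,"rx":0,"ry":0,"rz":0}]'
```

```text
t: 6.9
ee_pos: [517.2, -71.9, 200.6]
orientation: [-0.424, -3.109, -0.001]
ft_force: [-8.8, 3.9, 7.6]
width: 0.4
```

```bash
python3 -m handwheel '[{"gripper":1,"tx":-0.001,"ty":0,"tz":0,"rx":0,"ry":0,"rz":0}]'
```

```text
t: 7.02
ee_pos: [517.5, -72.0, 200.6]
orientation: [-0.424, -3.107, -0.001]
ft_force: [-11.3, 5.0, 10.0]
width: 0.7
```

```bash
python3 -m handwheel '[{"gripper":1,"tx":0.004,"ty":0,"tz":0,"rx":0,"ry":0,"rz":0},{"gripper":1,"tx":0.016,"ty":0,"tz":0,"rx":0,"ry":0,"rz":0},{"gripper":1,"tx":0.02,"ty":0,"tz":0,"rx":0,"ry":0,"rz":0},{"gripper":1,"tx":0,"ty":0,"tz":-0.05,"rx":0,"ry":0,"rz":0},{"gripper":1,"tx":0,"ty":0,"tz":-0.055,"rx":0,"ry":0,"rz":0},{"gripper":1,"tx":0,"ty":0,"tz":-0.055,"rx":0,"ry":0,"rz":0},{"gripper":1,"tx":0,"ty":0,"tz":-0.055,"rx":0,"ry":0,"rz":0},{"gripper":1,"tx":0,"ty":0,"tz":-0.055,"rx":0,"ry":0,"rz":0}]'; python3 -m handwheel '[{"gripper":1,"tx":0,"ty":0,"tz":-0.03,"rx":0,"ry":0,"rz":0},{"gripper":1,"tx":0,"ty":0,"tz":0,"rx":0,"ry":0,"rz":0}]'
python3 - <<'E'
from h import *
o=ctrl.get_obs(); print(o['t'],o['ee_pos'],o['ft_force'])
M=R.from_rotvec(o['orientation']).as_matrix(); print(M.round(3))
a=snap('top','top4.png');b=snap('side','side4.png')
c=cv2.resize(a['image'][110:290,250:410,::-1],None,fx=3.3,fy=3.3); cv2.imwrite('pics/t4z.png',c)
c=cv2.resize(b['image'][120:280,220:420,::-1],None,fx=3.7,fy=3.7); cv2.imwrite('pics/s4z.png',c)
for p,bx in ((a,(325,350,138,165)),(b,(250,285,150,185))):
    L=[]
    for v in range(bx[2],bx[3]):
        for u in range(bx[0],bx[1]):
            q=pt(p,u,v,0)
            if q is not None and 270<q[2]<290: L.append(q)
    L=np.array(L); print(len(L),L.mean(0),(L.max(0)+L.min(0))/2)
    q=recognise(p,'tray_tab')[:2]
    for k in q: print(k['p'],k['xy'],pt(p,k['xy'][0]*640,k['xy'][1]*400))
print(M.T@(np.array([648,-108.5,480])-o['ee_pos']))
E
```

```text
t: 8.02
ee_pos: [480.0, -61.6, 472.6]
orientation: [0.424, 3.111, -0.0]
ft_force: [0.5, -1.2, 0.6]
width: 0.6
t: 8.28
ee_pos: [480.7, -61.8, 503.1]
orientation: [0.423, 3.107, -0.0]
ft_force: [0.2, -0.1, -1.1]
width: 0.5
8.275 [480.73163748 -61.75739132 503.07327036] [ 0.18296658 -0.07096383 -1.0818727 ]
[[-0.964  0.268  0.006]
 [ 0.268  0.964 -0.001]
 [-0.006  0.001 -1.   ]]
46 [ 646.75218277 -108.50801697  275.95396016] [ 648.14800663 -108.46148384  276.11386675]
42 [ 647.88355926 -105.96740107  276.51681482] [ 648.19622992 -108.39017394  275.31067895]
0.69 [0.438, 0.585] [ 622.46055616 -104.98380669   15.82289195]
0.48 [0.5513, 0.4792] [ 374.25821874 -302.34086211   17.30600302]
[-173.53076156   -0.28937594   24.14422136]
```

View pics/s4z.png

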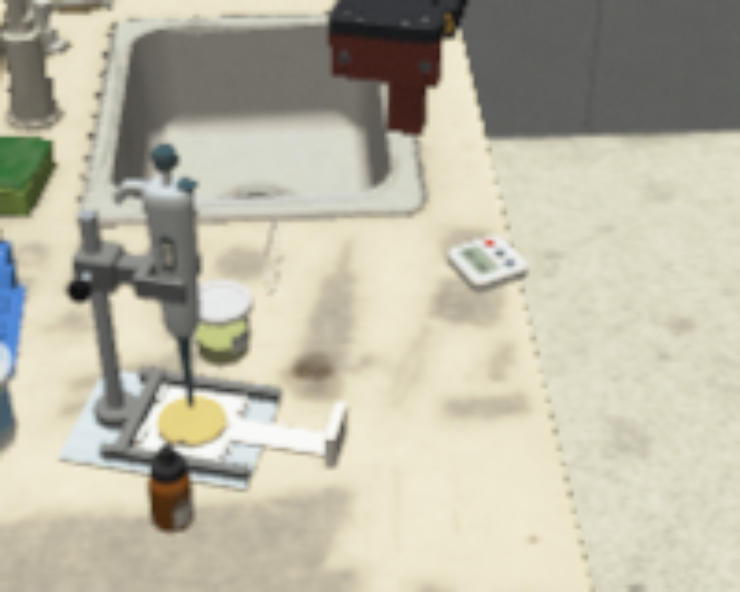

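View pics/t4z.png

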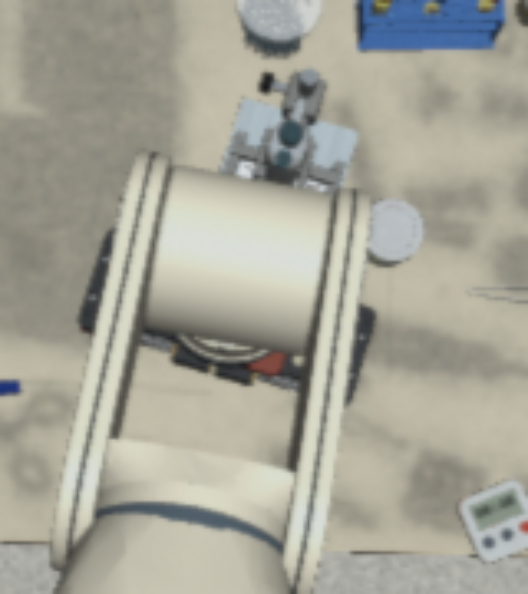

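```bash
python3 -m handwheel '[{"gripper":1,"tx":-0.04,"ty":0,"tz":0,"rx":0,"ry":0,"rz":0},{"gripper":1,"tx":-0.045,"ty":0,"tz":0,"rx":0,"ry":0,"rz":0},{"gripper":1,"tx":-0.045,"ty":0,"tz":0,"rx":0,"ry":0,"rz":0},{"gripper":1,"tx":-0.035,"ty":0,"tz":0.005,"rx":0,"ry":0,"rz":0},{"gripper":1,"tx":-0.008,"ty":0,"tz":0.005,"rx":0,"ry":0,"rz":0},{"gripper":1,"tx":0,"ty":0,"tz":0,"rx":0,"ry":0,"rz":0}]'
python3 - <<'E'
from h import *
o=ctrl.get_obs(); print(o['t'],o['ee_pos'],o['ft_force'])
M=R.from_rotvec(o['orientation']).as_matrix(); print(M.round(4))
b=snap('side','side5.png')
c=cv2.resize(b['image'][100:240,210:360,::-1],None,fx=4,fy=4); cv2.imwrite('pics/s5z.png',c)
d=np.array([.9636,-.267])
for v in range(166,176):
  for u in range(267,275):
    q=pt(b,u,v,0)
    if q is not None:
        r=(q[:2]-[648,-108.5]); print(u,v,'long %.0f lat %.0f z %.0f'%(r@d,r@[.267,.9636],q[2]),end='; ')
print('tip',o['ee_pos']+182*M[:,2])
E
```

```text
t: 9.22
ee_pos: [647.1, -108.0, 488.5]
orientation: [-0.424, -3.109, -0.0]
ft_force: [0.3, -0.1, -0.4]
width: 0.5
9.225 [ 647.07294479 -108.03602789  488.45097824] [ 0.25772111 -0.10369151 -0.41526145]
[[-9.635e-01  2.677e-01 -3.900e-03]
 [ 2.677e-01  9.635e-01  8.000e-04]
 [ 3.900e-03 -3.000e-04 -1.000e+00]]
267 166 long 216 lat -568 z -134; 268 166 long 214 lat -576 z -139; 269 166 long 206 lat -568 z -132; 270 166 long 202 lat -571 z -134; 271 166 long 198 lat -572 z -134; 272 166 long 194 lat -574 z -135; 273 166 long 191 lat -578 z -137; 274 166 long 185 lat -576 z -135; 267 167 long 214 lat -563 z -136; 268 167 long 210 lat -563 z -136; 269 167 long 203 lat -559 z -132; 270 167 long 199 lat -562 z -133; 271 167 long 195 lat -564 z -134; 272 167 long 192 lat -567 z -135; 273 167 long 186 lat -565 z -133; 274 167 long 182 lat -565 z -133; 267 168 long -2 lat -9 z 250; 268 168 long -5 lat -9 z 251; 269 168 long -9 lat -5 z 254; 270 168 long -12 lat -5 z 254; 271 168 long -13 lat -8 z 252; 272 168 long 189 lat -558 z -135; 273 168 long 185 lat -561 z -136; 274 168 long 182 lat -566
[... 1078 characters left out ...]
11 z 249; 270 173 long -15 lat 7 z 246; 271 173 long -17 lat 5 z 246; 272 173 long -18 lat 0 z 242; 273 173 long 172 lat -519 z -134; 274 173 long 169 lat -525 z -137; 267 174 long -9 lat 14 z 247; 268 174 long -11 lat 11 z 246; 269 174 long -13 lat 10 z 245; 270 174 long -14 lat 6 z 243; 271 174 long -17 lat 5 z 242; 272 174 long -18 lat 1 z 240; 273 174 long 98 lat -320 z 6; 274 174 long 93 lat -316 z 10; 267 175 long -7 lat 11 z 241; 268 175 long -11 lat 13 z 243; 269 175 long -13 lat 11 z 243; 270 175 long -15 lat 9 z 241; 271 175 long -18 lat 8 z 241; 272 175 long -18 lat 1 z 237; 273 175 long 95 lat -310 z 9; 274 175 long 93 lat -316 z 5; tip [ 646.37079135 -107.89726959  306.45238559]
```

View pics/s5z.png

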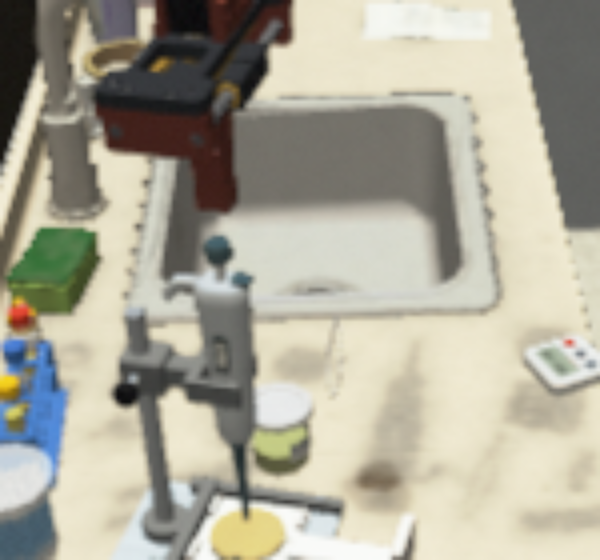

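```bash
python3 -m handwheel '[{"gripper":1,"tx":-0.001,"ty":0,"tz":0.008,"rx":0,"ry":0,"rz":0},{"gripper":1,"tx":0,"ty":0,"tz":0.008,"rx":0,"ry":0,"rz":0},{"gripper":1,"tx":0,"ty":0,"tz":0.004,"rx":0,"ry":0,"rz":0},{"gripper":1,"tx":0,"ty":0,"tz":0.002,"rx":0,"ry":0,"rz":0},{"gripper":1,"tx":0,"ty":0,"tz":0,"rx":0,"ry":0,"rz":0}]'
```

```text
t: 9.9
ee_pos: [648.5, -108.4, 468.6]
orientation: [-0.424, -3.113, 0.0]
ft_force: [0.1, 0.4, -0.0]
width: 0.2
```

```bash
python3 -m handwheel '[{"gripper":1,"tx":0,"ty":0,"tz":0.001,"rx":0,"ry":0,"rz":0},{"gripper":1,"tx":0,"ty":0,"tz":0.001,"rx":0,"ry":0,"rz":0}]';for i in 1; do :; done
```

```text
t: 10.15
ee_pos: [648.5, -108.4, 466.8]
orientation: [0.424, 3.113, -0.0]
ft_force: [-0.1, 0.1, 0.9]
width: 0.3
```

```bash
python3 -m handwheel '[{"gripper":1,"tx":0,"ty":0,"tz":0.001,"rx":0,"ry":0,"rz":0}]'
```

```text
t: 10.28
ee_pos: [648.5, -108.4, 465.7]
orientation: [0.424, 3.113, 0.0]
ft_force: [0.6, 1.2, -0.1]
width: 0.2
```

```bash
python3 -m handwheel '[{"gripper":1,"tx":0,"ty":0,"tz":0.001,"rx":0,"ry":0,"rz":0}]'
```

```text
t: 10.4
ee_pos: [648.5, -108.4, 464.6]
orientation: [0.424, 3.113, -0.0]
ft_force: [0.1, 0.3, -0.5]
width: 0.4
```

```bash
python3 -m handwheel '[{"gripper":1,"tx":0,"ty":0,"tz":0.001,"rx":0,"ry":0,"rz":0}]'
```

```text
t: 10.52
ee_pos: [648.5, -108.4, 463.6]
orientation: [-0.424, -3.113, -0.0]
ft_force: [0.0, 1.2, 0.7]
width: 0.3
```

```bash
python3 -m handwheel '[{"gripper":1,"tx":0,"ty":0,"tz":0.001,"rx":0,"ry":0,"rz":0}]'
```

```text
t: 10.65
ee_pos: [648.5, -108.4, 462.6]
orientation: [-0.424, -3.113, -0.0]
ft_force: [0.1, 0.2, -0.3]
width: 0.2
```

```bash
python3 -m handwheel '[{"gripper":1,"tx":0,"ty":0,"tz":0.001,"rx":0,"ry":0,"rz":0}]'
```

```text
t: 10.78
ee_pos: [648.5, -108.4, 461.6]
orientation: [0.424, 3.113, -0.0]
ft_force: [0.3, 0.1, -0.2]
width: 0.4
```

```bash
python3 -m handwheel '[{"gripper":1,"tx":0,"ty":0,"tz":0.001,"rx":0,"ry":0,"rz":0}]'
```

```text
t: 10.9
ee_pos: [648.5, -108.4, 460.8]
orientation: [0.424, 3.113, -0.0]
ft_force: [-0.4, 0.4, 2.2]
width: 0.6
```

```bash
python3 -m handwheel '[{"gripper":1,"tx":0,"ty":0,"tz":0.001,"rx":0,"ry":0,"rz":0}]'
```

```text
t: 11.02
ee_pos: [648.5, -108.4, 460.0]
orientation: [0.424, 3.112, -0.0]
ft_force: [-0.5, -0.9, 1.7]
width: 0.2
```

```bash
python3 -m handwheel '[{"gripper":1,"tx":0,"ty":0,"tz":0.0005,"rx":0,"ry":0,"rz":0}]'
```

```text
t: 11.15
ee_pos: [648.5, -108.4, 459.4]
orientation: [0.424, 3.113, -0.0]
ft_force: [-0.9, -0.3, 3.0]
width: 0.5
```

```bash
python3 -m handwheel '[{"gripper":1,"tx":0,"ty":0,"tz":0.0005,"rx":0,"ry":0,"rz":0}]'
```

```text
t: 11.28
ee_pos: [648.5, -108.4, 458.8]
orientation: [0.424, 3.113, -0.0]
ft_force: [-0.4, 0.7, 2.8]
width: 0.3
```

```bash
python3 -m handwheel '[{"gripper":1,"tx":0,"ty":0,"tz":0.0005,"rx":0,"ry":0,"rz":0}]'
```

```text
t: 11.4
ee_pos: [648.5, -108.4, 458.3]
orientation: [0.424, 3.113, 0.0]
ft_force: [-0.9, 0.3, 3.1]
width: 0.6
```

```bash
python3 -m handwheel '[{"gripper":1,"tx":0,"ty":0,"tz":0.0005,"rx":0,"ry":0,"rz":0}]'
```

```text
t: 11.52
ee_pos: [648.5, -108.4, 458.1]
orientation: [0.424, 3.112, 0.0]
ft_force: [-2.1, 0.6, 6.4]
width: 0.3
```

```bash
python3 -m handwheel '[{"gripper":1,"tx":0,"ty":0,"tz":0,"rx":0,"ry":0,"rz":0}]'
```

```text
t: 11.65
ee_pos: [648.5, -108.4, 458.2]
orientation: [0.424, 3.112, -0.0]
ft_force: [-1.5, 1.1, 5.6]
width: 0.7
```

```bash
python3 -m handwheel '[{"gripper":1,"tx":0,"ty":0,"tz":0,"rx":0,"ry":0,"rz":0},{"gripper":1,"tx":0,"ty":0,"tz":0,"rx":0,"ry":0,"rz":0}]'
```

```text
t: 11.9
ee_pos: [648.5, -108.4, 458.2]
orientation: [0.424, 3.112, -0.0]
ft_force: [-1.5, -0.3, 5.4]
width: 0.6
```

```bash
python3 -m handwheel '[{"gripper":1,"tx":0,"ty":0,"tz":0,"rx":0,"ry":0,"rz":0},{"gripper":1,"tx":0,"ty":0,"tz":0,"rx":0,"ry":0,"rz":0},{"gripper":1,"tx":0,"ty":0,"tz":0,"rx":0,"ry":0,"rz":0},{"gripper":1,"tx":0,"ty":0,"tz":0,"rx":0,"ry":0,"rz":0},{"gripper":1,"tx":0,"ty":0,"tz":0,"rx":0,"ry":0,"rz":0},{"gripper":1,"tx":0,"ty":0,"tz":0,"rx":0,"ry":0,"rz":0}]'
```

```text
t: 12.65
ee_pos: [648.5, -108.4, 458.2]
orientation: [0.424, 3.112, -0.0]
ft_force: [-0.8, 0.8, 5.1]
width: 0.2
```

```bash
python3 -m handwheel '[{"gripper":1,"tx":0,"ty":0,"tz":0.0005,"rx":0,"ry":0,"rz":0}]'
```

```text
t: 12.78
ee_pos: [648.5, -108.4, 458.0]
orientation: [0.424, 3.112, -0.0]
ft_force: [-2.6, -0.4, 9.5]
width: 0.4
```

```bash
python3 -m handwheel '[{"gripper":1,"tx":0,"ty":0,"tz":0.0005,"rx":0,"ry":0,"rz":0}]'
```

```text
t: 12.9
ee_pos: [648.5, -108.4, 457.7]
orientation: [0.424, 3.112, -0.0]
ft_force: [-3.5, 0.5, 9.1]
width: 0.3
```

```bash
python3 -m handwheel '[{"gripper":1,"tx":0,"ty":0,"tz":0.0005,"rx":0,"ry":0,"rz":0}]'
```

```text
t: 13.02
ee_pos: [648.5, -108.4, 457.3]
orientation: [0.424, 3.112, -0.0]
ft_force: [-4.4, 1.0, 9.4]
width: 0.2
```

```bash
python3 -m handwheel '[{"gripper":1,"tx":0,"ty":0,"tz":0.0005,"rx":0,"ry":0,"rz":0}]'
```

```text
t: 13.15
ee_pos: [648.4, -108.4, 457.0]
orientation: [0.424, 3.112, -0.0]
ft_force: [-4.0, 0.3, 10.1]
width: 0.2
```

```bash
python3 -m handwheel '[{"gripper":1,"tx":0,"ty":0,"tz":0.0005,"rx":0,"ry":0,"rz":0},{"gripper":1,"tx":0,"ty":0,"tz":0.0005,"rx":0,"ry":0,"rz":0}]'
```

```text
t: 13.4
ee_pos: [648.4, -108.4, 456.1]
orientation: [0.424, 3.112, -0.0]
ft_force: [-3.3, -0.0, 9.7]
width: 0.6
```

```bash
python3 -m handwheel '[{"gripper":1,"tx":0,"ty":0,"tz":0.0005,"rx":0,"ry":0,"rz":0}]'
```

```text
t: 13.52
ee_pos: [648.4, -108.4, 455.7]
orientation: [0.424, 3.112, -0.0]
ft_force: [-4.2, 1.6, 11.6]
width: 0.4
```

```bash
python3 -m handwheel '[{"gripper":1,"tx":0,"ty":0,"tz":0.0005,"rx":0,"ry":0,"rz":0}]'
```

```text
t: 13.65
ee_pos: [648.4, -108.4, 455.3]
orientation: [0.424, 3.112, -0.0]
ft_force: [-4.5, -0.1, 11.6]
width: 0.3
```

```bash
python3 -m handwheel '[{"gripper":1,"tx":0,"ty":0,"tz":0.0005,"rx":0,"ry":0,"rz":0}]'
```

```text
t: 13.78
ee_pos: [648.4, -108.4, 454.8]
orientation: [0.424, 3.112, -0.0]
ft_force: [-5.0, 1.0, 11.8]
width: 0.5
```

```bash
python3 -m handwheel '[{"gripper":1,"tx":0,"ty":0,"tz":0.0005,"rx":0,"ry":0,"rz":0}]'
```

```text
t: 13.9
ee_pos: [648.4, -108.4, 454.4]
orientation: [0.424, 3.112, -0.0]
ft_force: [-4.7, 1.3, 12.2]
width: 0.3
```

```bash
python3 -m handwheel '[{"gripper":1,"tx":0,"ty":0,"tz":0.0002,"rx":0,"ry":0,"rz":0}]'
```

```text
t: 14.02
ee_pos: [648.4, -108.4, 454.4]
orientation: [0.424, 3.111, -0.0]
ft_force: [-5.4, 0.5, 13.9]
width: 0.7
```

```bash
python3 -m handwheel '[{"gripper":1,"tx":0,"ty":0,"tz":0.0003,"rx":0,"ry":0,"rz":0}]'
```

```text
t: 14.15
ee_pos: [648.4, -108.4, 454.3]
orientation: [0.424, 3.111, -0.0]
ft_force: [-6.3, 0.5, 15.5]
width: 0.4
```

```bash
python3 -m handwheel '[{"gripper":1,"tx":0,"ty":0,"tz":0,"rx":0,"ry":0,"rz":0}]'
```

```text
t: 14.28
ee_pos: [648.4, -108.4, 454.4]
orientation: [0.424, 3.111, -0.0]
ft_force: [-6.1, 0.5, 13.6]
width: 0.4
```

```bash
python3 -m handwheel '[{"gripper":1,"tx":0,"ty":0,"tz":0.0002,"rx":0,"ry":0,"rz":0},{"gripper":1,"tx":0,"ty":0,"tz":0,"rx":0,"ry":0,"rz":0},{"gripper":1,"tx":0,"ty":0,"tz":0,"rx":0,"ry":0,"rz":0},{"gripper":1,"tx":0,"ty":0,"tz":0,"rx":0,"ry":0,"rz":0},{"gripper":1,"tx":0,"ty":0,"tz":0,"rx":0,"ry":0,"rz":0},{"gripper":1,"tx":0,"ty":0,"tz":0,"rx":0,"ry":0,"rz":0},{"gripper":1,"tx":0,"ty":0,"tz":0,"rx":0,"ry":0,"rz":0},{"gripper":1,"tx":0,"ty":0,"tz":0,"rx":0,"ry":0,"rz":0}]'
```

```text
t: 15.28
ee_pos: [648.4, -108.4, 454.3]
orientation: [0.424, 3.111, -0.0]
ft_force: [-6.2, 1.2, 15.5]
width: 0.4
```

```bash
python3 -m handwheel '[{"gripper":1,"tx":0,"ty":0,"tz":-0.0004,"rx":0,"ry":0,"rz":0},{"gripper":1,"tx":0,"ty":0,"tz":-0.0004,"rx":0,"ry":0,"rz":0},{"gripper":1,"tx":0,"ty":0,"tz":-0.0004,"rx":0,"ry":0,"rz":0},{"gripper":1,"tx":0,"ty":0,"tz":-0.0004,"rx":0,"ry":0,"rz":0},{"gripper":1,"tx":0,"ty":0,"tz":-0.0004,"rx":0,"ry":0,"rz":0},{"gripper":1,"tx":0,"ty":0,"tz":-0.0004,"rx":0,"ry":0,"rz":0},{"gripper":1,"tx":0,"ty":0,"tz":-0.0004,"rx":0,"ry":0,"rz":0},{"gripper":1,"tx":0,"ty":0,"tz":-0.0004,"rx":0,"ry":0,"rz":0}]'
```

```text
t: 16.27
ee_pos: [648.4, -108.4, 456.6]
orientation: [0.424, 3.112, -0.0]
ft_force: [-4.0, 1.1, 10.0]
width: 0.6
```

```bash
python3 -m handwheel '[{"gripper":1,"tx":0,"ty":0,"tz":-0.0004,"rx":0,"ry":0,"rz":0},{"gripper":1,"tx":0,"ty":0,"tz":-0.0004,"rx":0,"ry":0,"rz":0},{"gripper":1,"tx":0,"ty":0,"tz":-0.0004,"rx":0,"ry":0,"rz":0},{"gripper":1,"tx":0,"ty":0,"tz":-0.0004,"rx":0,"ry":0,"rz":0},{"gripper":1,"tx":0,"ty":0,"tz":-0.0004,"rx":0,"ry":0,"rz":0},{"gripper":1,"tx":0,"ty":0,"tz":-0.0004,"rx":0,"ry":0,"rz":0},{"gripper":1,"tx":0,"ty":0,"tz":-0.0004,"rx":0,"ry":0,"rz":0},{"gripper":1,"tx":0,"ty":0,"tz":-0.0004,"rx":0,"ry":0,"rz":0}]'
```

```text
t: 17.27
ee_pos: [648.5, -108.4, 458.3]
orientation: [0.424, 3.113, -0.0]
ft_force: [-0.8, 0.9, 2.6]
width: 0.3
```

```bash
python3 -m handwheel '[{"gripper":1,"tx":0,"ty":0,"tz":-0.0004,"rx":0,"ry":0,"rz":0},{"gripper":1,"tx":0,"ty":0,"tz":-0.0004,"rx":0,"ry":0,"rz":0},{"gripper":1,"tx":0,"ty":0,"tz":-0.0004,"rx":0,"ry":0,"rz":0},{"gripper":1,"tx":0,"ty":0,"tz":-0.0004,"rx":0,"ry":0,"rz":0},{"gripper":1,"tx":0,"ty":0,"tz":-0.0004,"rx":0,"ry":0,"rz":0},{"gripper":1,"tx":0,"ty":0,"tz":-0.0004,"rx":0,"ry":0,"rz":0},{"gripper":1,"tx":0,"ty":0,"tz":-0.0004,"rx":0,"ry":0,"rz":0},{"gripper":1,"tx":0,"ty":0,"tz":-0.0004,"rx":0,"ry":0,"rz":0}]'
```

```text
t: 18.27
ee_pos: [648.4, -108.4, 461.4]
orientation: [-0.424, -3.113, 0.0]
ft_force: [0.6, -0.6, 0.1]
width: 0.8
```

```bash
python3 -m handwheel '[{"gripper":1,"tx":0,"ty":0,"tz":-0.0004,"rx":0,"ry":0,"rz":0},{"gripper":1,"tx":0,"ty":0,"tz":-0.0004,"rx":0,"ry":0,"rz":0},{"gripper":1,"tx":0,"ty":0,"tz":-0.0004,"rx":0,"ry":0,"rz":0},{"gripper":1,"tx":0,"ty":0,"tz":-0.0004,"rx":0,"ry":0,"rz":0},{"gripper":1,"tx":0,"ty":0,"tz":-0.0004,"rx":0,"ry":0,"rz":0},{"gripper":1,"tx":0,"ty":0,"tz":-0.0004,"rx":0,"ry":0,"rz":0},{"gripper":1,"tx":0,"ty":0,"tz":-0.0004,"rx":0,"ry":0,"rz":0},{"gripper":1,"tx":0,"ty":0,"tz":-0.0004,"rx":0,"ry":0,"rz":0}]'
```

```text
t: 19.27
ee_pos: [648.5, -108.4, 464.8]
orientation: [-0.424, -3.113, 0.0]
ft_force: [-0.2, 0.2, -1.1]
width: 0.6
```

```bash
python3 -m handwheel '[{"gripper":1,"tx":0,"ty":0,"tz":-0.01,"rx":0,"ry":0,"rz":0},{"gripper":1,"tx":0,"ty":0,"tz":-0.03,"rx":0,"ry":0,"rz":0},{"gripper":1,"tx":0.03,"ty":0,"tz":0,"rx":0,"ry":0,"rz":0},{"gripper":1,"tx":0.05,"ty":0,"tz":0,"rx":0,"ry":0,"rz":0},{"gripper":1,"tx":0.05,"ty":0,"tz":0,"rx":0,"ry":0,"rz":0},{"gripper":1,"tx":0.04,"ty":0,"tz":0,"rx":0,"ry":0,"rz":0},{"gripper":1,"tx":0,"ty":0,"tz":0,"rx":0,"ry":0,"rz":0},{"gripper":1,"tx":0,"ty":0,"tz":0,"rx":0,"ry":0,"rz":0}]'
python3 - <<'E'
from h import *
o=ctrl.get_obs(); print(o['t'],o['ee_pos'],o['ft_force'],o['qvel'].round(3))
a=snap('top','top6.png');b=snap('side','side6.png')
old=cv2.imread('pics/side4.png').astype(int); 
c=cv2.resize(b['image'][120:280,220:420,::-1],None,fx=3.7,fy=3.7); cv2.imwrite('pics/s6z.png',c)
for p,bx in ((a,(325,350,138,165)),(b,(250,285,150,185))):
    L=[]
    for v in range(bx[2],bx[3]):
        for u in range(bx[0],bx[1]):
            q=pt(p,u,v,0)
            if q is not None and 265<q[2]<290: L.append(q)
    L=np.array(L); print(len(L),L.mean(0).round(1),np.percentile(L[:,2],85))
L=[]
for v in range(225,255):
    for u in range(300,325):
        q=pt(b,u,v,0)
        if q is not None and 25<q[2]<50: L.append(q)
L=np.array(L);m=L.mean(0);print('tab top',m,'dist to axis',np.hypot(*(m[:2]-[648,-108.5])))
for n in ('bottle_mid','cup_mid','timer','marker','cassette','forceps'):
    for p in (a,b):
        for k in recognise(p,n)[:1]: print(n,k['p'],pt(p,k['xy'][0]*640,k['xy'][1]*400).round())
E
```

```text
t: 20.27
ee_pos: [485.3, -63.0, 505.8]
orientation: [0.424, 3.111, -0.0]
ft_force: [-0.1, 0.2, -0.3]
width: 0.3
20.275 [485.31981962 -63.03151569 505.78578606] [-0.10955914  0.22680662 -0.31646833] [-0.004  0.022 -0.014  0.001  0.     0.001]
51 [ 646.1 -108.2  275.5] 278.6216906334306
50 [ 648.  -105.8  275. ] 278.8504325429874
tab top [531.03088727 -72.19242378  36.93959823] dist to axis 122.4745419381573
bottle_mid 0.63 [662.  -0.  44.]
cup_mid 0.82 [ 621. -216.   54.]
cup_mid 0.53 [ 621. -190.   55.]
timer 0.81 [ 366. -315.   11.]
timer 0.54 [ 644. -104.  276.]
marker 0.63 [478. 158.  16.]
cassette 0.45 [388. 250.   4.]
cassette 0.81 [376. 247.   5.]
```

View pics/s6z.png

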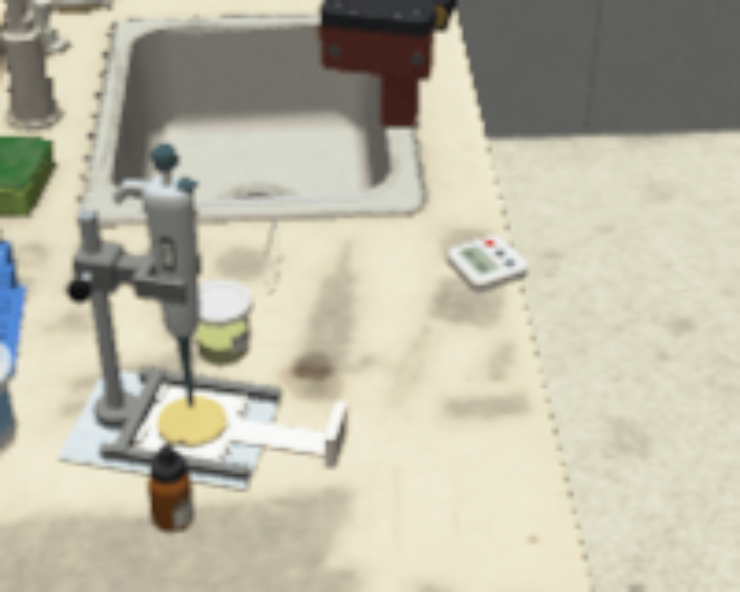

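View pics/top6.png

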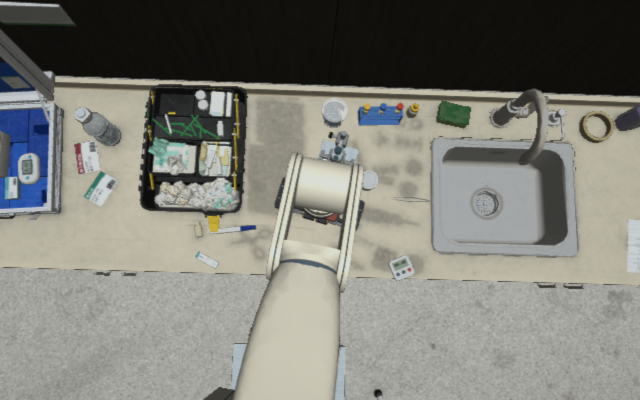

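Tray home (tab at zoomed pixel ~335,430, dish under the tip; tab 122 mm from the axis, which is the tab's mid-thickness, as expected). Button back up at ~279 mm (zoomed ~165,157). Bystanders unmoved, arm clear.

```bash
python3 -c "
from workcell import ctrl
print(ctrl.close_job())"
```

```text
the job is handed in; nothing more can be done
None
```

The tray is fully home and the plunger has been through both stops and back up. I handed the job in at about 20 s of the 64 s allowed.

- **Tray:** I pushed the tab with the closed fingertips, at about 2–3 N of sliding friction. At the end stop the force rose to about 12 N in the push direction and the tray barely moved any further. The last picture puts the tab's mid-thickness 122 mm from the pipette's axis, the home position, with the dish under the tip.
- **First stop:** the button met it about 3 mm down, and I held it there for about 1.1 s at 5–6 N with no movement.
- **Second stop:** it came about 3.7 mm further down, where movement stopped. I held it there for about 1.2 s, with a reading of 15.5 N at most. The finger also pressed sideways with up to about 6 N during this hold.
- **Return:** I eased the button up at about 3 mm/s commanded until the fingertips were clear of it. Its top measures 279 mm again.

In the last pictures the arm is clear of everything. The bottle, cup, timer, marker and cassette show no visible movement, but I judged this by eye and from rough network positions that scatter by 1–3 cm. The recogniser never found the forceps reliably: one weak false match on the stand at the start and nothing at the end. I checked them only by eye in the top picture, and the arm never went near them. It also mistook the button for the timer once, at low confidence.

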